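Change the grinding wheel of the lens edger

ROBOT

A 7-joint arm with a two-finger parallel gripper is mounted at the origin on a cart in front of the work surface, level with it; the furniture and walls round the work are solid. World frame = base frame: x ahead of the robot, y to its left, z up, the work surface at z = 0. Lengths are in m, angles in rad, forces in N, time in s.
With the tool pointing down it reaches from about 0.425 to 0.925 m from the base axis. Payload 6.8 kg.
Tool frame: the origin (TCP) lies at the very end of the fingers, on their centre line; the grasp point (between the pads) lies 19 mm behind it; z points along the fingers, y is the line along which they close (so a half turn about z gives the same grasp; the last joint's range is limited). The gripper opens to 85 mm and grips with 20 to 120 N. Pads are 22 mm wide; open, the fingers measure 114 mm over their backs; the gripper's body (76 mm by 85 mm) begins 54 mm behind the grasp point. The pads swing forward as they close: fully open they stand 13 mm farther back than shut.
Start: joints at [1.162, 0.477, 0.022, 1.555, -0.011, 1.109, -0.083], TCP at [0.2, -0.645, 0.231] pointing down, gripper open.
Joint ranges: [-2.96, 2.96], [-0.34, 2.1], [-1.41, 1.46], [0.24, 2.44], [-1.37, 4.51], [0.17, 1.92], [-2.96, 2.96]. Speed limits (rad/s): [2.39, 2.39, 3.14, 3.14, 3.14, 3.14, 3.14].

INTERFACE

Orientations are given as a unit quaternion [w, x, y, z].
In Python, from station import * gives the robot as it stands.
- The arm moves only by the tool jog_arm, never from a script. Its argument "moves" is one flat list of numbers, 7 for each row, row after row: the shift along the tool's x, y, z normalised to -1 to 1, where 1 is 20 mm, then the turn, a rotation vector about the tool's x, y, z normalised to -1 to 1, where 1 is 4 degrees, then the opening, from 0 (shut) to 1 (fully open). In form: [x, y, z, rx, ry, rz, claw, x, y, z, rx, ry, rz, claw, ...]. A call has exactly 8 rows; each row shifts and turns the commanded pose from where the row before left it, along the tool's axes as they then stand; what a row does not reach is not made up. A row lasts 1/12 s, in which the tool goes at most 41.7 mm and 7.16 degrees, less where a joint would pass 70% of its speed; a pose out of reach is approached as far as the arm can. A call with a number of a shift or a turn outside -1 to 1 is refused whole. A call with a gripper value outside its range is refused whole. The fingers move at their own pace and stop on an object; "grip_force" is the grip in N (left out, the last holds). Time passes only in rows, so rows that do not move let the fingers close, or fill a call up. It gives the time, the measured TCP pose, the force, the opening and the grip force at its end, in the units of the state.
- get_obs(): the state, without advancing time (a new reading comes with each control period).
- read_camera(name): name is "side" or "top"; returns a dict with "color" (384x512x3 uint8, blue, green, red), "fx", "fy", "cx", "cy" (pixels), "rvec" (rotation vector, rad) and "tvec" (3), from world to camera coordinates, as OpenCV has them. Camera axes: x right, y down, z forward; pixel columns grow to the right and rows downward; lengths in m; the calibration is good to about 2 mm. A picture is of the moment at which its call begins. There is no depth.
- hand_in(): hands the job in; it is judged then, once.
The state is a dict: "t": time; "q": joint angles; "joint_vel": joint speeds; "joint_torque": joint torques, N m; "eef_pos": TCP position; "tool_rot": TCP orientation; "contact_force": force on the tool from outside, world axes, zero at the start; "torque": the same for the moment, N m; "gripper_width": opening from 0.0 (shut) to 1.0 (fully open); "grasp_force": force on a finger pad.
Only numpy, scipy, OpenCV 4.12 (cv2) and the standard library are available. Lean on these libraries where they do the work, as an engineer would, in place of code of your own. Each camera call takes 0.05 s, during which the arm holds its last target. There are 200 camera calls.

TASK

Change the edger over to the grooved wheel. Take the retaining collar and the clamp flange off the spindle and lay both on the rubber mat, then lift off the plain wheel and put it on the empty wheel stand. Fit the grooved wheel from its stand onto the spindle, hub up, and put the flange and then the collar back on top of it, everything fully seated; leave the small wheel on its stand.

Things in the scene. Friction and masses are not known exactly. Their poses are not given: they have to be found in the camera images.
- edger: Fixed bench lens edger, white housing 140 x 160 x 45 mm with splash pan, rest bar and nozzle (up to 69 mm). Origin: on its upright spindle's axis at worktop height. Backing disc (50 mm) that the wheel seats on: top at 60 mm. Spindle 16 mm thick to 128 mm, cone tip to 136 mm. Undersides at the start: plain wheel 60 mm, flange 94 mm, collar 106 mm; all slide freely, 2 mm play all round.
- mat: Black ribbed rubber mat, fixed, 120 x 170 mm, 3 mm thick; origin: centre of its underside; long side along its y axis.
- stand_a: The empty wheel stand at the start: fixed grey turned foot, 68 mm in diameter, whose top (a wheel's seat) is 8 mm above the origin, with an upright steel post 16 mm in diameter up to 44 mm, ending in a cone that narrows to 6 mm at 52 mm. Origin: on the post's axis at worktop height.
- stand_b: Wheel stand of the same form and sizes as the empty one; holds the grooved wheel at the start.
- stand_c: Wheel stand of the same form and sizes as the empty one; holds the small wheel throughout.
- wheel_plain: Plain wheel, on the edger's spindle at the start under flange and collar: 84 mm in diameter, smooth straight rim. Aluminium with dark grey abrasive rim, 16 mm thick; on its upper face a round hub 40 mm in diameter rises 18 mm (hub top 34 mm above the underside); grip it there. Bore 20 mm. Origin: centre of the underside; z up. 0.15 to 0.31 kg.
- wheel_grooved: Grooved wheel, on a stand at the start: 84 mm in diameter, with a V groove running round its rim. Aluminium with dark grey abrasive rim, 16 mm thick; on its upper face a round hub 40 mm in diameter rises 18 mm (hub top 34 mm above the underside); grip it there. Bore 20 mm. Origin: centre of the underside; z up. 0.15 to 0.31 kg.
- wheel_small: Small wheel, on a stand: 64 mm in diameter, smooth rim; not needed, stays on its stand. Aluminium with dark grey abrasive rim, 16 mm thick; on its upper face a round hub 40 mm in diameter rises 18 mm (hub top 34 mm above the underside); grip it there. Bore 20 mm. Origin: centre of the underside; z up. 0.15 to 0.31 kg.
- flange: Clamp flange: plain steel disc 54 mm in diameter, 12 mm thick, bore 20 mm, 0.12 kg. Origin: centre of the underside, on the bore axis; z up.
- collar: Retaining collar: knurled steel ring 32 mm in diameter, 18 mm high, bore 20 mm, 0.07 kg; a plain slip fit, no thread. Origin: centre of the underside, on the bore axis; z up.
There are look-alikes about, which are no part of the job. What is shaped like the flange but green is not meant.

How it is judged:
On the way, in this order (a step that is already met when the one before it is completed fails the run):
1. collar and flange both lie on the rubber mat (x of collar in the frame of mat between -0.06 and 0.06 m and y of collar in the frame of mat between -0.085 and 0.085 m and z of collar in the frame of mat between 0 and 0.006 m and linear speed of each of collar, flange below 0.02 m/s and angular speed of each of collar, flange below 0.2 rad/s and x of flange in the frame of mat between -0.06 and 0.06 m and y of flange in the frame of mat between -0.085 and 0.085 m and z of flange in the frame of mat between 0 and 0.006 m), for 0.2 s.
2. the plain wheel is seated on the empty stand (horizontal distance between wheel_plain and stand_a below 0.005 m and z of wheel_plain in the frame of stand_a between 0.005 and 0.011 m and angle between wheel_plain's own z axis and vertical below 0.08 rad and linear speed of wheel_plain below 0.02 m/s and angular speed of wheel_plain below 0.2 rad/s), for 0.2 s.
3. the grooved wheel is seated on the edger's spindle (horizontal distance between wheel_grooved and edger below 0.005 m and z of wheel_grooved in the frame of edger between 0.057 and 0.063 m and angle between wheel_grooved's own z axis and vertical below 0.08 rad and linear speed of wheel_grooved below 0.02 m/s and angular speed of wheel_grooved below 0.2 rad/s), for 0.2 s.
4. the flange is seated on the grooved wheel's hub (horizontal distance between flange and edger below 0.005 m and z of flange in the frame of edger between 0.091 and 0.097 m and angle between flange's own z axis and vertical below 0.08 rad and linear speed of flange below 0.02 m/s and angular speed of flange below 0.2 rad/s), for 0.2 s.
At the end, for the whole second after the job is handed in: On the edger's spindle: grooved wheel on the backing disc, flange on its hub, collar on the flange; the plain wheel on the stand that was empty; the small wheel on its own stand. Each is hub up and level (within 0.08 rad), within 5 mm of the axis and within 3 mm of its seated height, and at rest (all of step 2 and all of step 3 and all of step 4 and horizontal distance between collar and edger below 0.005 m and z of collar in the frame of edger between 0.103 and 0.109 m and angle between each of collar, wheel_small's own z axis and vertical below 0.08 rad and horizontal distance between wheel_small and stand_c below 0.005 m and z of wheel_small in the frame of stand_c between 0.005 and 0.011 m and linear speed of each of collar, wheel_small below 0.02 m/s and angular speed of each of collar, wheel_small below 0.2 rad/s); the robot touches nothing.
It fails at once if the small wheel is moved from its stand (distance of wheel_small from where it was at the start of the episode above 0.015 m).
It also fails if it takes over 102 s, if anything falls off the work surface, if the arm or the gripper's body presses on something with over 40 N, if the wrist force passes 120 N, or if a joint passes its speed limit or range.

## Working session

There is one attempt and no reset: what is moved stays moved. The work goes in short steps, Python scripts to look and compute and a tool call to move; the robot and the scene stay as the last step left them, time stands still between calls to the robot, and variables do not carry over. Pictures are saved under pics/ and viewed, at most 14 in all, crops included, and the job is handed in when it is done.

Besides the shell and the picture viewer there is one more tool, called after "Call:" as name(argument=value, ...) on one line, values as JSON. jog_arm: Moves the arm, as the interface text tells. Scaled input: -1 to 1 covers 20 mm each way for a shift and 4 degrees each way for a turn. Its arguments: {"type":"object","properties":{"moves":{"type":"array"},"grip_force":{"type":"number"}},"required":["moves"]}

```bash
mkdir -p pics; ls
python3 - <<'E'
from station import *
import cv2
for n in("top","side"):
    c=read_camera(n); cv2.imwrite(f"pics/{n}0.png",c["color"]); print(n,{k:v for k,v in c.items() if k!="color"})
print(get_obs())
E
```

```text
pics
top {'fx': 475.4037184292772, 'fy': 475.4037184292772, 'cx': 253.76568768087864, 'cy': 183.33663328674572, 'rvec': array([ 2.14639642, -2.05983533,  0.22353858]), 'tvec': array([-0.0063392 ,  0.51133631,  1.19528613])}
side {'fx': 384.87230647446773, 'fy': 384.87230647446773, 'cx': 261.7987946160157, 'cy': 189.30190593969337, 'rvec': array([ 0.1996269 , -2.70316982,  1.41628983]), 'tvec': array([0.48451594, 0.09549   , 1.01083395])}
{'t': 0.1, 'q': array([ 1.16188115,  0.47770239,  0.02236743,  1.5563688 , -0.01151586,
        1.10928174, -0.08309715]), 'joint_vel': array([-0.00091342, -0.00150135,  0.00090015, -0.0033879 ,  0.00048894,
       -0.00211938,  0.00060736]), 'joint_torque': array([ 3.97019408e-03, -5.97761714e+01,  1.61349613e+00, -2.81955689e+01,
        1.28351036e-02,  5.03355855e-03,  3.03657566e-05]), 'eef_pos': array([ 0.19982145, -0.64418323,  0.23042665]), 'tool_rot': array([-7.96057035e-04,  9.88710236e-01,  1.49837925e-01, -1.79002055e-04]), 'contact_force': array([ 0.77676452,  0.72118027, -0.01665706]), 'torque': array([-0.02714953,  0.03044839, -0.02423555]), 'grasp_force': 0.0, 'gripper_width': 0.9979832446161796}
```

View pics/top0.png

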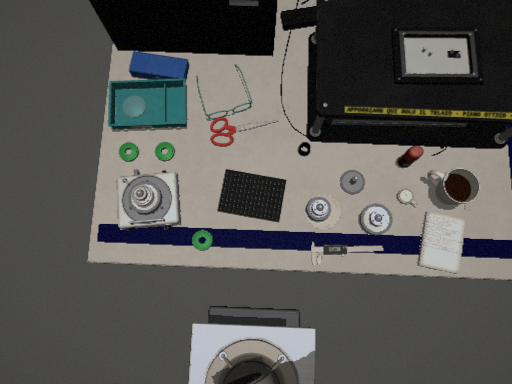

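View pics/side0.png

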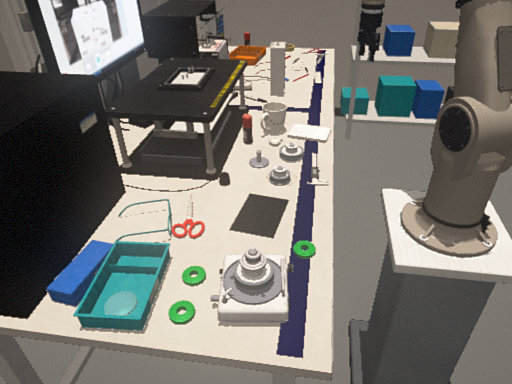

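The top picture shows the edger at (147,198), the mat at (252,195) and the empty stand at (352,181). The wheels on stands are at (318,208) and (376,219). The green rings at (129,152), (165,151) and (202,240) are look-alikes. I'll enlarge both areas to confirm which wheel is which.

```bash
python3 - <<'E'
import cv2,numpy as np
t=cv2.imread("pics/top0.png");s=cv2.imread("pics/side0.png")
r=lambda im,x,y,w,h,f:cv2.resize(im[y:y+h,x:x+w],None,fx=f,fy=f,interpolation=cv2.INTER_CUBIC)
a=np.hstack([r(t,295,160,110,80,3.6),r(t,105,160,110,80,3.6)])
b=np.hstack([r(s,235,120,110,80,3.6),r(s,200,235,110,80,3.6)])
cv2.imwrite("pics/crop0.png",np.vstack([a,b]))
E
cat > h.py <<'E'
from station import *
import cv2,numpy as np
from scipy.spatial.transform import Rotation as R
def ray(c,u,v,z):
    "world point at height z seen at pixel u,v"
    M=cv2.Rodrigues(c["rvec"])[0];K=np.array([[c["fx"],0,c["cx"]],[0,c["fy"],c["cy"]],[0,0,1]])
    d=M.T@np.linalg.solve(K,[u,v,1]);o=-M.T@c["tvec"];return o+d*(z-o[2])/d[2]
def proj(c,P):
    K=np.array([[c["fx"],0,c["cx"]],[0,c["fy"],c["cy"]],[0,0,1]])
    return cv2.projectPoints(np.array(P,float).reshape(-1,3),c["rvec"],c["tvec"],K,None)[0].reshape(-1,2)
def circ(x,y,z,r,n=60):
    a=np.linspace(0,2*np.pi,n);return np.c_[x+r*np.cos(a),y+r*np.sin(a),0*a+z]
def tool():
    o=get_obs();q=o["tool_rot"];return o["eef_pos"],R.from_quat([q[1],q[2],q[3],q[0]]),o
def need(p):
    "tool-axis units of 20 mm to world target p, plus yaw info"
    e,r,o=tool();d=r.inv().apply(np.array(p)-e)/0.02;print("t",round(o["t"],2),"eef",e.round(4),"units",d.round(2));return d
E
```

```text
(no output)
```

View pics/crop0.png

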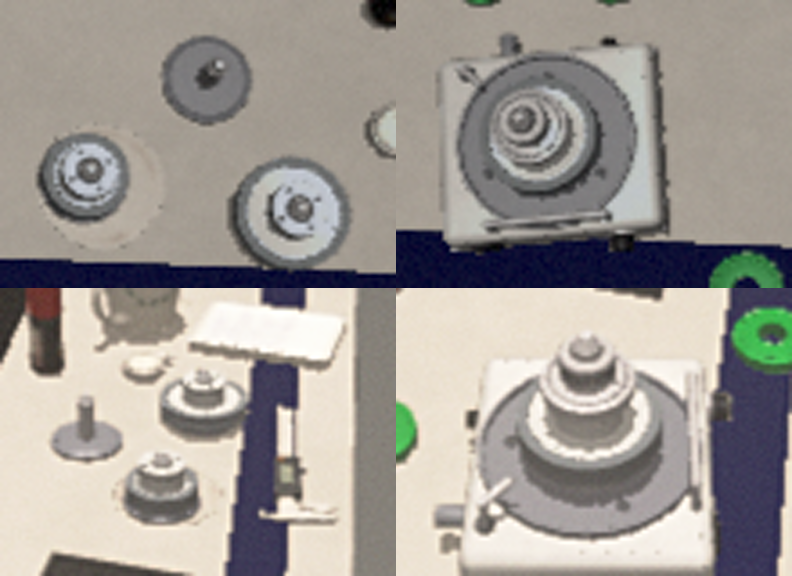

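The crop confirms it: (376,219) is the larger wheel with a groove in its rim, so it's the grooved wheel. (318,208) is the 64 mm small wheel on a stain, and (352,181) is the empty stand. The stack on the edger at (140–147,194–198) is the plain wheel, the steel flange and the collar.

```bash
cat >> h.py <<'E'
from scipy.ndimage import map_coordinates,gaussian_filter
from scipy.optimize import minimize
def fit(c,x,y,feats,sig=1.0):
    "best x,y so that circles (z,r) lie on image edges: mean |derivative along the outline's normal|"
    g=c["color"].astype(float).mean(2);g=gaussian_filter(g,sig)
    def cost(p):
        s=0
        for z,r in feats:
            a=proj(c,circ(p[0],p[1],z,r-.002));b=proj(c,circ(p[0],p[1],z,r+.002))
            f=lambda q:map_coordinates(g,[q[:,1],q[:,0]],order=1,mode="nearest")
            s-=np.abs(f(a)-f(b)).mean()
        return s
    G=[(cost((x+i,y+j)),x+i,y+j) for i in np.arange(-.016,.017,.002) for j in np.arange(-.016,.017,.002)]
    b=min(G);m=minimize(cost,b[1:],method="Nelder-Mead",options=dict(initial_simplex=[b[1:],(b[1]+.001,b[2]),(b[1],b[2]+.001)],xatol=1e-5))
    return m.x
E
python3 - <<'E'
from h import *
C={n:read_camera(n) for n in("top","side")}
t=C["top"]
def both(nm,u,v,z,feats):
    p=ray(t,u,v,z); print(nm,"px",p.round(4),*[(n,[fit(C[n],p[0],p[1],[f]).round(4).tolist() for f in feats]) for n in C])
both("edger",139.7,193.3,.136,[(.124,.016),(.106,.027),(.076,.042)])
both("A",353.5,180,.03,[(.008,.034),(.052,.003)])
both("B",378.5,218,.034,[(.042,.020),(.024,.042)])
both("C",320,207,.034,[(.042,.020),(.024,.032)])
# mat: corners by colour
c=t["color"];m=(c.max(2)<60).astype(np.uint8);m[:160]=0;m[225:]=0;m[:,:215]=0;m[:,290:]=0
m=cv2.morphologyEx(m,cv2.MORPH_CLOSE,np.ones((5,5)))
b=cv2.boxPoints(cv2.minAreaRect(cv2.findNonZero(m)));P=np.array([ray(t,*q,.003) for q in b]);print(P.round(3),P.mean(0).round(3))
for q in((129,152),(165,151),(202,240)):print("green",ray(t,*q,.01).round(3))
for n in C:print(n,proj(C[n],[[.2,-.645,.23],[0,0,0]]).round())
E
```

```text
edger px [0.457  0.2919 0.136 ] ('top', [[0.456, 0.2912], [0.4555, 0.2897], [0.4551, 0.2892]]) ('side', [[0.4579, 0.3105], [0.4615, 0.2971], [0.4542, 0.2928]])
A px [ 0.5371 -0.2528  0.03  ] ('top', [[0.5373, -0.2529], [0.5217, -0.2426]]) ('side', [[0.5384, -0.2416], [0.5278, -0.2193]])
B px [ 0.436  -0.3174  0.034 ] ('top', [[0.4468, -0.3095], [0.4351, -0.3051]]) ('side', [[0.4372, -0.3143], [0.4365, -0.3192]])
C px [ 0.459 -0.163  0.034] ('top', [[0.4589, -0.1615], [0.4526, -0.1561]]) ('side', [[0.4639, -0.1535], [0.46, -0.1609]])
[[ 0.444  0.11   0.003]
 [ 0.561  0.096  0.003]
 [ 0.537 -0.073  0.003]
 [ 0.421 -0.055  0.003]] [0.491 0.019 0.003]
green [0.596 0.365 0.01 ]
green [0.603 0.265 0.01 ]
green [0.361 0.146 0.01 ]
top [[559. 321.]
 [251. 387.]]
side [[365.  62.]
 [446. 226.]]
```

Run:
```python
from h import *
C={n:read_camera(n) for n in("top","side")}
S={"edger":((.456,.290),[(.124,.016),(.106,.027),(.076,.042)]),"A":((.5373,-.2529),[(.008,.034),(0.0,.034)]),"B":((.436,-.317),[(.042,.020),(.024,.042),(.024,.020)]),"C":((.459,-.163),[(.042,.020),(.024,.032),(.024,.020)])}
out=[]
for n in C:
    im=cv2.resize(C[n]["color"],None,fx=4,fy=4,interpolation=cv2.INTER_CUBIC)
    for k,(p,f) in S.items():
        q=fit(C[n],*p,f,.7);print(n,k,q.round(4))
        for z,r in f: cv2.polylines(im,[((proj(C[n],circ(*q,z,r))+.5)*4-.5).astype(int)],True,(0,0,255),1)
        u,v=(proj(C[n],[*q,.04])[0]*4).astype(int);out.append(im[max(v-140,0):v+140,u-100:u+100])
cv2.imwrite("pics/ov.png",np.vstack([np.hstack(out[:4]),np.hstack(out[4:])]))
```

```text
top edger [0.4558 0.2904]
top A [ 0.5381 -0.2535]
top B [ 0.4328 -0.3078]
top C [ 0.4602 -0.1626]
side edger [0.4597 0.2965]
side A [ 0.5404 -0.253 ]
side B [ 0.4378 -0.3152]
side C [ 0.4601 -0.1608]
```

View pics/ov.png

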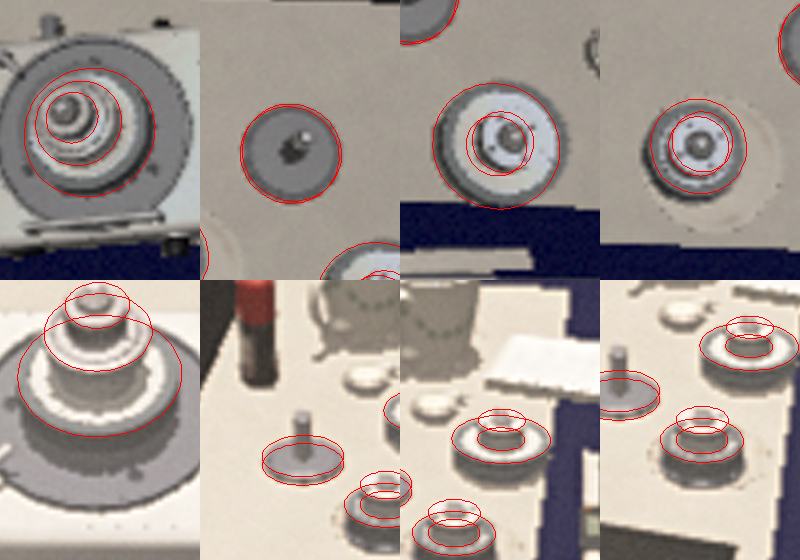

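Positions so far: edger ≈ (.457,.292), A ≈ (.538,-.253), B ≈ (.437,-.3155), C ≈ (.460,-.162), mat centre (.491,.019). I'll start the approach with the tool at yaw 0.

Call:
jog_arm(moves=[1, -1, 0, 0, 0, 1, 1, 1, -1, 0, 0, 0, 1, 1, 1, -1, 0, 0, 0, 1, 1, 1, -1, 0, 0, 0, 1, 1, 1, -1, 0, 0, 0, 0.3, 1, 1, -1, 0, 0, 0, 0, 1, 1, -1, 0, 0, 0, 0, 1, 1, -1, 0, 0, 0, 0, 1], grip_force=40)

```text
t: 0.97
eef_pos: [0.343, -0.4694, 0.2314]
tool_rot: [0.0, 1.0, 0.0, 0.0]
contact_force: [0.3, -0.0, -0.4]
gripper_width: 0.998
grasp_force: 0.0
```

Call:
jog_arm(moves=[1, -1, 0, 0, 0, 0, 1, 1, -1, 0, 0, 0, 0, 1, 1, -1, 0, 0, 0, 0, 1, 1, -1, 0, 0, 0, 0, 1, 0, -1, 0, 0, 0, 0, 1, 0, -1, 0, 0, 0, 0, 1, 0, -1, 0, 0, 0, 0, 1, 0, -1, 0, 0, 0, 0, 1])

```text
t: 1.63
eef_pos: [0.4221, -0.3094, 0.2313]
tool_rot: [0.0, 1.0, 0.0, -0.0]
contact_force: [-0.5, -0.7, -0.2]
gripper_width: 1.004
grasp_force: 0.0
```

Run:
```python
from h import *
need([.457,.292,.2]);e,r,o=tool();print(r.as_matrix().round(3).tolist(),o["q"].round(2),o["contact_force"].round(2))
```

```text
t 1.63 eef [ 0.4221 -0.3094  0.2313] units [  1.77 -30.07   1.56]
[[1.0, 0.001, -0.0], [0.001, -1.0, -0.0], [-0.0, 0.0, -1.0]] [ 0.58  0.23 -0.08  1.91  0.02  1.   -1.08] [-0.47 -0.67 -0.24]
```

Call:
jog_arm(moves=[0.22, -1, 0, 0, 0, 0, 0.7, 0.22, -1, 0, 0, 0, 0, 0.7, 0.22, -1, 0, 0, 0, 0, 0.7, 0.22, -1, 0, 0, 0, 0, 0.7, 0.22, -1, 0, 0, 0, 0, 0.7, 0.22, -1, 0, 0, 0, 0, 0.7, 0.22, -1, 0, 0, 0, 0, 0.7, 0.23, -1, 0, 0, 0, 0, 0.7])

```text
t: 2.3
eef_pos: [0.4575, -0.1495, 0.2315]
tool_rot: [0.0, 1.0, 0.0, 0.0]
contact_force: [0.6, 0.2, 0.4]
gripper_width: 0.698
grasp_force: 0.0
```

Call:
jog_arm(moves=[0, -1, 0, 0, 0, 0, 0.7, 0, -1, 0, 0, 0, 0, 0.7, 0, -1, 0, 0, 0, 0, 0.7, 0, -1, 0, 0, 0, 0, 0.7, 0, -1, 0, 0, 0, 0, 0.7, 0, -1, 0, 0, 0, 0, 0.7, 0, -1, 0, 0, 0, 0, 0.7, 0, -1, 0, 0, 0, 0, 0.7])

```text
t: 2.97
eef_pos: [0.4572, 0.0105, 0.2315]
tool_rot: [0.0, 1.0, 0.0, 0.0]
contact_force: [0.4, 0.3, -0.4]
gripper_width: 0.699
grasp_force: 0.0
```

Call:
jog_arm(moves=[0, -1, 0, 0, 0, 0, 0.7, 0, -1, 0, 0, 0, 0, 0.7, 0, -1, 0, 0, 0, 0, 0.7, 0, -1, 0, 0, 0, 0, 0.7, 0, -1, 0, 0, 0, 0, 0.7, 0, -1, 0, 0, 0, 0, 0.7, 0, -1, 0, 0, 0, 0, 0.7, 0, -1, 0, 0, 0, 0, 0.7])

```text
t: 3.63
eef_pos: [0.4572, 0.1705, 0.2314]
tool_rot: [0.0, 1.0, 0.0, 0.0]
contact_force: [0.9, 0.2, 0.5]
gripper_width: 0.701
grasp_force: 0.0
```

Call:
jog_arm(moves=[0, -1, 0, 0, 0, 0, 0.7, 0, -1, 0, 0, 0, 0, 0.7, 0, -1, 0, 0, 0, 0, 0.7, 0, -1, 0, 0, 0, 0, 0.7, 0, -1, 0.9, 0, 0, 0, 0.7, 0, -1, 0.9, 0, 0, 0, 0.7, 0, 0, 0, 0, 0, 0, 0.7, 0, 0, 0, 0, 0, 0, 0.7])

```text
t: 4.3
eef_pos: [0.4563, 0.2901, 0.1944]
tool_rot: [0.0, 1.0, 0.001, -0.001]
contact_force: [0.0, 0.8, 1.2]
gripper_width: 0.7
grasp_force: 0.0
```

Run:
```python
from h import *
need([.457,.292,.2]);o=get_obs();print(o["q"].round(2),o["gripper_width"])
e=o["eef_pos"]
I=[]
for n,w in(("top",60),("side",90)):
    c=read_camera(n);u,v=proj(c,[.457,.292,.13])[0].astype(int)
    im=c["color"][max(v-w,0):v+w,max(u-w,0):u+w];I.append(cv2.resize(im,(400,400),interpolation=cv2.INTER_CUBIC))
    print(n,u,v,proj(c,[e,[.457,.292,.136]]).round(1).tolist())
cv2.imwrite("pics/app.png",np.hstack(I))
```

```text
t 4.3 eef [0.4563 0.2901 0.1944] units [ 0.04 -0.09 -0.28]
[-0.28  0.34 -0.49  1.89  0.19  0.96 -2.42] 0.6997700028264494
top 140 193 [[134.5, 188.8], [139.7, 193.3]]
side 254 248 [[254.7, 223.3], [254.8, 246.7]]
```

View pics/app.png

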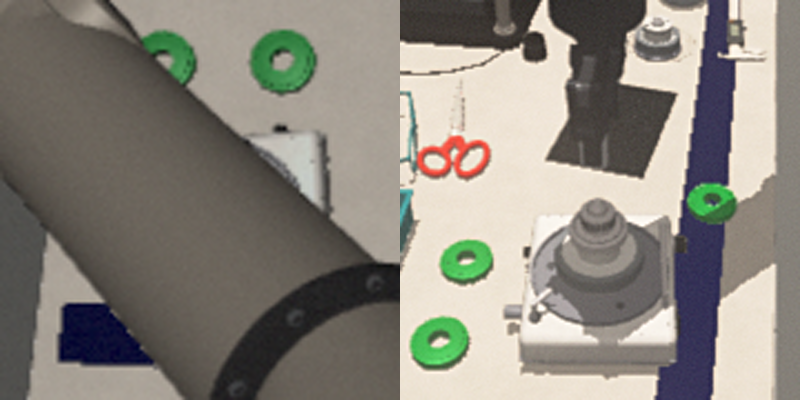

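Run:
```python
from h import *
e=get_obs()["eef_pos"];c=read_camera("side")
im=cv2.resize(c["color"],None,fx=6,fy=6,interpolation=cv2.INTER_CUBIC)
def d(P,col):
    for u,v in (proj(c,P)+.5)*6-.5: cv2.circle(im,(int(u),int(v)),3,col,-1)
d([[e[0]+s,e[1]+.030,e[2]+h] for s in(-.011,.011) for h in (.005,.04)],(0,0,255))
d([[e[0]+s,e[1]-.030,e[2]+.005] for s in(-.011,.011)],(255,0,0))
d([[.457,.292,.136],[.457,.292,.124]],(0,0,255))
for z,r in((.124,.016),(.106,.027),(.106,.016)): cv2.polylines(im,[((proj(c,circ(.457,.292,z,r))+.5)*6-.5).astype(int)],True,(0,255,0),1)
cv2.imwrite("pics/zoom.png",im[185*6:283*6,205*6:305*6])
```

```text
(no output)
```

View pics/zoom.png

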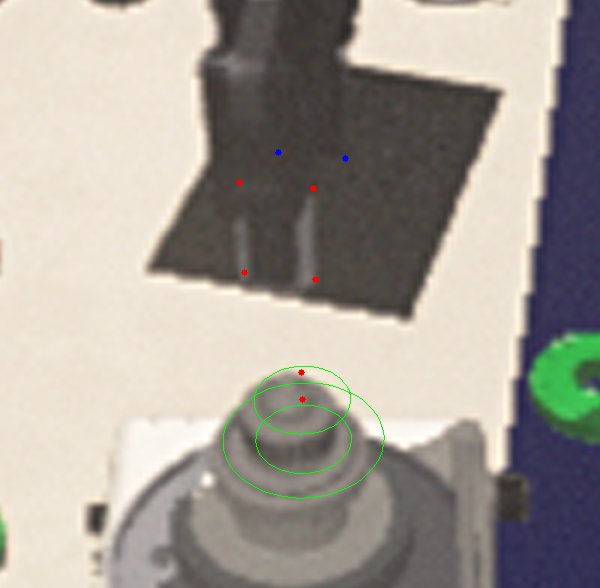

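Call:
jog_arm(moves=[0.1, -0.15, 0.5, 0, 0, 0, 0.7, 0, 0, 0.8, 0, 0, 0, 0.7, 0, 0, 0.8, 0, 0, 0, 0.7, 0, 0, 0.8, 0, 0, 0, 0.7, 0, 0, 0.6, 0, 0, 0, 0.7, 0, 0, 0.4, 0, 0, 0, 0.7, 0, 0, 0, 0, 0, 0, 0.7, 0, 0, 0, 0, 0, 0, 0.7])

```text
t: 5.12
eef_pos: [0.4593, 0.2926, 0.1173]
tool_rot: [0.0, 1.0, 0.0, -0.0]
contact_force: [0.1, 0.1, 0.4]
gripper_width: 0.702
grasp_force: 0.0
```

Run:
```python
from h import *
need([.459,.2935,.108]);o=get_obs();print(o["contact_force"])
e=o["eef_pos"];c=read_camera("side")
im=cv2.resize(c["color"],None,fx=6,fy=6,interpolation=cv2.INTER_CUBIC)
cv2.imwrite("pics/zoom2.png",im[185*6:283*6,205*6:305*6])
```

```text
t 5.12 eef [0.4593 0.2926 0.1173] units [-0.02 -0.05  0.47]
[0.12580801 0.07372774 0.43691836]
```

View pics/zoom2.png

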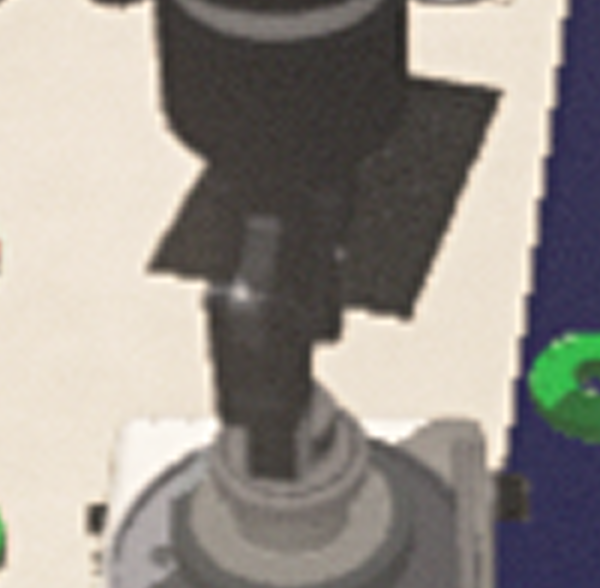

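The fingers straddle the collar, with the near finger at about (273,450) in the zoomed crop, in line with the collar axis. I'll close on it now.

Call:
jog_arm(moves=[0, -0.05, 0.43, 0, 0, 0, 0.7, 0, 0, 0, 0, 0, 0, 0.45, 0, 0, 0, 0, 0, 0, 0.3, 0, 0, 0, 0, 0, 0, 0.2, 0, 0, 0, 0, 0, 0, 0.2, 0, 0, 0, 0, 0, 0, 0.2, 0, 0, 0, 0, 0, 0, 0.2, 0, 0, 0, 0, 0, 0, 0.2], grip_force=30)

```text
t: 5.83
eef_pos: [0.4593, 0.2937, 0.1089]
tool_rot: [-0.0, 1.0, 0.0, 0.0]
contact_force: [-0.4, 1.0, 2.6]
gripper_width: 0.351
grasp_force: 30.4
```

Call:
jog_arm(moves=[0, 0, -0.6, 0, 0, 0, 0.2, 0, 0, -1, 0, 0, 0, 0.2, 0, 0, -1, 0, 0, 0, 0.2, 0, 0.2, -0.4, 0, 0, 0, 0.2, 0.3, 1, 0, 0, 0, 0, 0.2, 0.3, 1, 0, 0, 0, 0, 0.2, 0.3, 1, 0, 0, 0, 0, 0.2, 0.4, 1, 0, 0, 0, 0, 0.2])

```text
t: 6.5
eef_pos: [0.4849, 0.2082, 0.1688]
tool_rot: [0.0, 1.0, 0.0, -0.0]
contact_force: [-0.1, -0.1, -1.3]
gripper_width: 0.354
grasp_force: 30.7
```

Call:
jog_arm(moves=[0, 1, 0, 0, 0, 0, 0.2, 0, 1, 0, 0, 0, 0, 0.2, 0, 1, 0, 0, 0, 0, 0.2, 0, 1, 0, 0, 0, 0, 0.2, 0, 1, 0.5, 0, 0, 0, 0.2, 0, 1, 1, 0, 0, 0, 0.2, 0, 1, 1, 0, 0, 0, 0.2, 0, 0, 1, 0, 0, 0, 0.2])

```text
t: 7.17
eef_pos: [0.485, 0.0643, 0.098]
tool_rot: [0.001, 1.0, -0.003, -0.0]
contact_force: [0.5, 0.1, -0.9]
gripper_width: 0.346
grasp_force: 30.7
```

Call:
jog_arm(moves=[0, 0, 1, 0, 0, 0, 0.2, 0, 0, 1, 0, 0, 0, 0.2, 0, 0, 1, 0, 0, 0, 0.2, 0, 0, 0.8, 0, 0, 0, 0.2, 0, 0, 0.5, 0, 0, 0, 0.2, 0, 0, 0, 0, 0, 0, 0.2, 0, 0, 0, 0, 0, 0, 0.2, 0, 0, 0, 0, 0, 0, 0.2])

```text
t: 7.83
eef_pos: [0.4859, 0.0697, 0.0135]
tool_rot: [-0.0, 1.0, 0.0, 0.001]
contact_force: [-0.4, -0.1, -0.9]
gripper_width: 0.348
grasp_force: 30.7
```

Run:
```python
from h import *
need([.485,.07,.0045]);o=get_obs();print(o["contact_force"],o["gripper_width"])
I=[]
c=read_camera("side");u,v=proj(c,[.485,.07,.03])[0].astype(int);I.append(cv2.resize(c["color"][v-40:v+40,u-40:u+40],(400,400),interpolation=cv2.INTER_CUBIC))
u,v=proj(c,[.459,.293,.1])[0].astype(int);I.append(cv2.resize(c["color"][v-40:v+40,u-40:u+40],(400,400),interpolation=cv2.INTER_CUBIC))
cv2.imwrite("pics/mat1.png",np.hstack(I))
# where is the spindle: tip & flange fits now
for n in("top","side"):
    c=read_camera(n);print(n,fit(c,.458,.293,[(.106,.027)]).round(4),fit(c,.458,.293,[(.106,.027),(.076,.042)]).round(4))
```

```text
t 7.83 eef [0.4859 0.0697 0.0135] units [-0.05 -0.01  0.45]
[-0.35693328 -0.0967249  -0.91891281] 0.34818927173902375
top [0.446  0.2794] [0.4551 0.2894]
side [0.4615 0.2971] [0.4685 0.2982]
```

View pics/mat1.png

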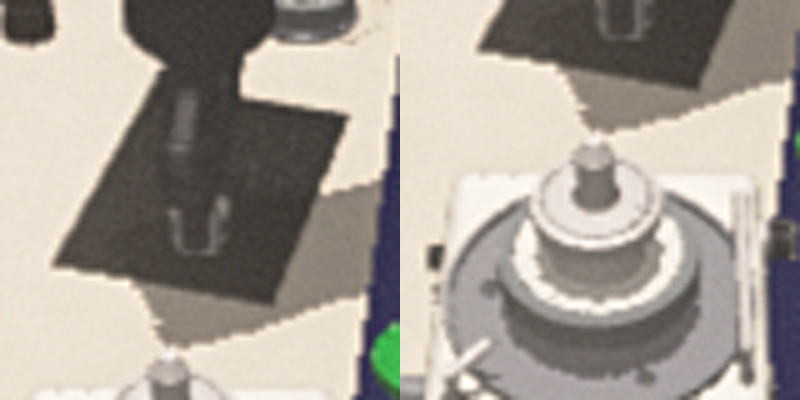

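The collar is in the grip just above the mat, and the flange is clear on the spindle. I'll lower 9 mm, release and go back for the flange.

Call:
jog_arm(moves=[0, 0, 0.43, 0, 0, 0, 0.2, 0, 0, 0, 0, 0, 0, 0.2, 0, 0, 0, 0, 0, 0, 0.5, 0, 0, 0, 0, 0, 0, 0.75, 0, 0, 0, 0, 0, 0, 0.75, 0, 0, 0, 0, 0, 0, 0.75, 0, 0, -0.5, 0, 0, 0, 0.75, 0, 0, -1, 0, 0, 0, 0.75])

```text
t: 8.65
eef_pos: [0.4835, 0.0693, 0.0331]
tool_rot: [0.0, 1.0, 0.0, -0.002]
contact_force: [0.3, 0.0, 1.0]
gripper_width: 0.751
grasp_force: 0.0
```

Call:
jog_arm(moves=[0, 0, -1, 0, 0, 0, 0.85, 0, 0, -1, 0, 0, 0, 0.85, -0.3, -0.2, -1, 0, 0, 0, 0.85, -0.4, -1, -1, 0, 0, 0, 0.85, -0.4, -1, -1, 0, 0, 0, 0.85, -0.2, -1, -1, 0, 0, 0, 0.85, 0, -1, -0.73, 0, 0, 0, 0.85, 0, -1, 0, 0, 0, 0, 0.85])

```text
t: 9.32
eef_pos: [0.4605, 0.1753, 0.1726]
tool_rot: [-0.001, 1.0, 0.0, 0.003]
contact_force: [1.2, 1.1, 0.3]
gripper_width: 0.85
grasp_force: 0.0
```

Call:
jog_arm(moves=[0, -1, 0, 0, 0, 0, 0.85, 0, -1, 0, 0, 0, 0, 0.85, 0, -1, 0, 0, 0, 0, 0.85, 0, -1, 0, 0, 0, 0, 0.85, 0, -1, 0, 0, 0, 0, 0.85, 0, -1, 0, 0, 0, 0, 0.85, 0, 0, 0, 0, 0, 0, 0.85, 0, 0, 1, 0, 0, 0, 0.85])

```text
t: 9.98
eef_pos: [0.4606, 0.2966, 0.1522]
tool_rot: [-0.002, 1.0, 0.001, 0.003]
contact_force: [0.7, 0.6, -0.8]
gripper_width: 0.845
grasp_force: 0.0
```

Run:
```python
from h import *
need([.4592,.2937,.095]);o=get_obs();print(o["contact_force"],o["gripper_width"])
c=read_camera("side")
cv2.imwrite("pics/c2.png",cv2.resize(c["color"][150:310,190:350],None,fx=3.7,fy=3.7,interpolation=cv2.INTER_CUBIC))
```

```text
t 9.98 eef [0.4606 0.2966 0.1522] units [-0.09  0.16  2.86]
[ 0.65864712  0.55254245 -0.80514334] 0.8448882925753083
```

View pics/c2.png

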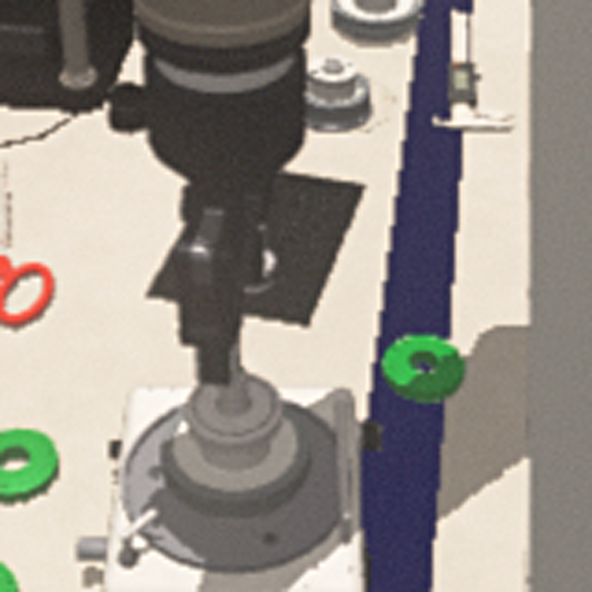

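Call:
jog_arm(moves=[0, 0, 0.3, 0, 0, 0, 0.85, 0, 0, 0.7, 0, 0, 0, 0.85, 0, 0, 0.7, 0, 0, 0, 0.85, 0, 0, 0.5, 0, 0, 0, 0.85, 0, 0, 0.3, 0, 0, 0, 0.85, 0, 0, 0, 0, 0, 0, 0.85, 0, 0, 0, 0, 0, 0, 0.85, 0, 0, 0, 0, 0, 0, 0.85])

```text
t: 10.7
eef_pos: [0.4596, 0.2938, 0.0994]
tool_rot: [-0.0, 1.0, 0.0, 0.0]
contact_force: [-0.1, -0.5, 0.5]
gripper_width: 0.847
grasp_force: 0.0
```

Call:
jog_arm(moves=[0, 0, 0.25, 0, 0, 0, 0.85, 0, 0, 0, 0, 0, 0, 0.7, 0, 0, 0, 0, 0, 0, 0.5, 0, 0, 0, 0, 0, 0, 0.5, 0, 0, 0, 0, 0, 0, 0.5, 0, 0, 0, 0, 0, 0, 0.5, 0, 0, 0, 0, 0, 0, 0.5, 0, 0, 0, 0, 0, 0, 0.5], grip_force=50)

```text
t: 11.37
eef_pos: [0.4593, 0.2937, 0.0944]
tool_rot: [0.0, 1.0, 0.0, 0.0]
contact_force: [-2.2, -1.0, 4.4]
gripper_width: 0.6
grasp_force: 51.1
```

Call:
jog_arm(moves=[0, 0, -0.6, 0, 0, 0, 0.5, 0, 0, -1, 0, 0, 0, 0.5, 0, 0, -1, 0, 0, 0, 0.5, 0, 0.2, -1, 0, 0, 0, 0.5, 0.3, 0.5, 0, 0, 0, 0, 0.5, 0.3, 1, 0, 0, 0, 0, 0.5, 0.3, 1, 0, 0, 0, 0, 0.5, 0.4, 1, 0, 0, 0, 0, 0.5])

```text
t: 12.03
eef_pos: [0.485, 0.2183, 0.1658]
tool_rot: [0.0, 1.0, 0.001, -0.0]
contact_force: [0.8, 0.1, -0.5]
gripper_width: 0.599
grasp_force: 53.6
```

Call:
jog_arm(moves=[0, 1, 0, 0, 0, 0, 0.5, 0, 1, 0, 0, 0, 0, 0.5, 0, 1, 0, 0, 0, 0, 0.5, 0, 1, 0, 0, 0, 0, 0.5, 0, 1, 0, 0, 0, 0, 0.5, 0, 1, 0, 0, 0, 0, 0.5, 0, 1, 0, 0, 0, 0, 0.5, 0, 1, 0, 0, 0, 0, 0.5])

```text
t: 12.7
eef_pos: [0.485, 0.058, 0.1657]
tool_rot: [0.0, 1.0, 0.0, -0.0]
contact_force: [0.7, -0.9, -0.8]
gripper_width: 0.602
grasp_force: 53.6
```

Call:
jog_arm(moves=[0, 1, 0, 0, 0, 0, 0.5, 0, 1, 0.2, 0, 0, 0, 0.5, 0, 1, 0.4, 0, 0, 0, 0.5, 0, 1, 1, 0, 0, 0, 0.5, 0, 0, 1, 0, 0, 0, 0.5, 0, 0, 1, 0, 0, 0, 0.5, 0, 0, 1, 0, 0, 0, 0.5, 0, 0, 1, 0, 0, 0, 0.5])

```text
t: 13.37
eef_pos: [0.4852, -0.0212, 0.0529]
tool_rot: [0.0, 1.0, -0.0, -0.0]
contact_force: [0.5, 0.4, -1.1]
gripper_width: 0.602
grasp_force: 53.6
```

Call:
jog_arm(moves=[0, 0, 1, 0, 0, 0, 0.5, 0, 0, 0.7, 0, 0, 0, 0.5, 0, 0, 0.4, 0, 0, 0, 0.5, 0, 0, 0, 0, 0, 0, 0.5, 0, 0, 0, 0, 0, 0, 0.5, 0, 0, 0, 0, 0, 0, 0.5, 0, 0, 0, 0, 0, 0, 0.5, 0, 0, 0, 0, 0, 0, 0.5])

```text
t: 14.03
eef_pos: [0.486, -0.0205, 0.0126]
tool_rot: [0.0, 1.0, 0.0, 0.001]
contact_force: [-0.1, -0.3, -1.3]
gripper_width: 0.602
grasp_force: 53.6
```

Call:
jog_arm(moves=[0, 0, 0.4, 0, 0, 0, 0.5, 0, 0, 0, 0, 0, 0, 0.5, 0, 0, 0, 0, 0, 0, 0.7, 0, 0, 0, 0, 0, 0, 0.85, 0, 0, 0, 0, 0, 0, 0.85, 0, 0, 0, 0, 0, 0, 0.85, 0, 0, -0.5, 0, 0, 0, 0.85, 0, 0, -1, 0, 0, 0, 0.85])

```text
t: 14.7
eef_pos: [0.4837, -0.0204, 0.0329]
tool_rot: [-0.0, 1.0, 0.0, -0.002]
contact_force: [0.1, 0.4, -0.3]
gripper_width: 0.854
grasp_force: 0.0
```

Run:
```python
from h import *
o=get_obs();print(o["contact_force"])
c=read_camera("side")
cv2.imwrite("pics/c3.png",cv2.resize(c["color"][150:310,190:350],None,fx=3.7,fy=3.7,interpolation=cv2.INTER_CUBIC))
```

```text
[ 0.14826238  0.42530481 -0.33675407]
```

View pics/c3.png

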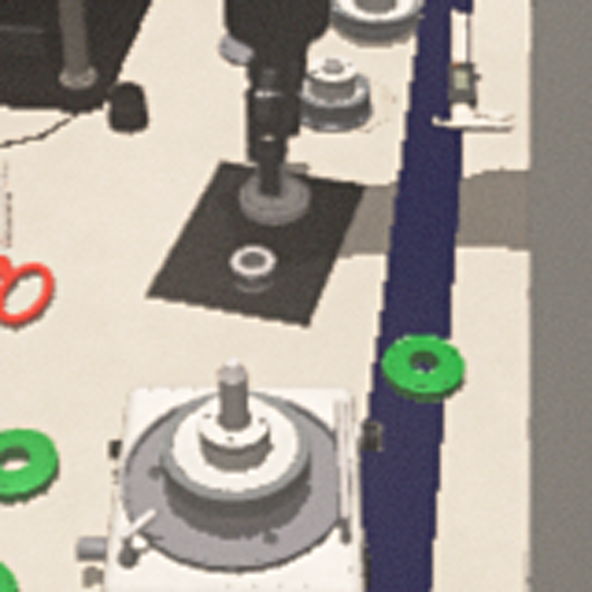

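Both parts lie on the mat, the flange at (273,197) and the collar at (253,265) in the crop. Next is the plain wheel.

Call:
jog_arm(moves=[0, 0, -1, 0, 0, 0, 0.85, 0, 0, -1, 0, 0, 0, 0.8, 0, -1, -1, 0, 0, 0, 0.8, -0.3, -1, -1, 0, 0, 0, 0.8, -0.3, -1, -1, 0, 0, 0, 0.8, -0.3, -1, -1, 0, 0, 0, 0.8, -0.4, -1, -0.6, 0, 0, 0, 0.8, 0, -1, 0, 0, 0, 0, 0.8])

```text
t: 15.42
eef_pos: [0.4594, 0.1009, 0.169]
tool_rot: [-0.0, 1.0, 0.0, 0.002]
contact_force: [0.1, -0.0, -1.3]
gripper_width: 0.796
grasp_force: 0.0
```

Call:
jog_arm(moves=[0, -1, 0, 0, 0, 0, 0.8, 0, -1, 0, 0, 0, 0, 0.8, 0, -1, 0, 0, 0, 0, 0.8, 0, -1, 0, 0, 0, 0, 0.8, 0, -1, 0, 0, 0, 0, 0.8, 0, -1, 0, 0, 0, 0, 0.8, 0, -1, 0, 0, 0, 0, 0.8, 0, -1, 0, 0, 0, 0, 0.8])

```text
t: 16.08
eef_pos: [0.459, 0.2604, 0.1665]
tool_rot: [0.0, 1.0, 0.0, 0.0]
contact_force: [-0.0, 0.5, -0.5]
gripper_width: 0.796
grasp_force: 0.0
```

Call:
jog_arm(moves=[0, -1, 0, 0, 0, 0, 0.8, 0, -0.7, 0, 0, 0, 0, 0.8, 0, 0, 0, 0, 0, 0, 0.8, 0, 0, 0.5, 0, 0, 0, 0.8, 0, 0, 1, 0, 0, 0, 0.8, 0, 0, 1, 0, 0, 0, 0.8, 0, 0, 1, 0, 0, 0, 0.8, 0, 0, 0.6, 0, 0, 0, 0.8])

```text
t: 16.75
eef_pos: [0.4585, 0.2907, 0.0812]
tool_rot: [0.001, 1.0, -0.001, -0.001]
contact_force: [-0.5, -0.7, 0.5]
gripper_width: 0.8
grasp_force: 0.0
```

Call:
jog_arm(moves=[0, 0, 0.1, 0, 0, 0, 0.8, 0, 0, 0, 0, 0, 0, 0.8, 0, 0, 0, 0, 0, 0, 0.8, 0, 0, 0, 0, 0, 0, 0.8, 0, 0, 0, 0, 0, 0, 0.8, 0, 0, 0, 0, 0, 0, 0.8, 0, 0, 0, 0, 0, 0, 0.8, 0, 0, 0, 0, 0, 0, 0.8])

```text
t: 17.42
eef_pos: [0.4593, 0.2937, 0.082]
tool_rot: [-0.0, 1.0, 0.0, 0.0]
contact_force: [0.1, -0.2, -0.2]
gripper_width: 0.798
grasp_force: 0.0
```

Call:
jog_arm(moves=[0, 0, 0.15, 0, 0, 0, 0.8, 0, 0, 0, 0, 0, 0, 0.6, 0, 0, 0, 0, 0, 0, 0.4, 0, 0, 0, 0, 0, 0, 0.3, 0, 0, 0, 0, 0, 0, 0.3, 0, 0, 0, 0, 0, 0, 0.3, 0, 0, 0, 0, 0, 0, 0.3, 0, 0, 0, 0, 0, 0, 0.3], grip_force=80)

```text
t: 18.08
eef_pos: [0.4592, 0.2938, 0.0792]
tool_rot: [-0.0, 1.0, 0.0, 0.0]
contact_force: [-2.2, -0.1, 4.3]
gripper_width: 0.432
grasp_force: 79.6
```

Call:
jog_arm(moves=[0, 0, -0.5, 0, 0, 0, 0.3, 0, 0, -1, 0, 0, 0, 0.3, 0, 0, -1, 0, 0, 0, 0.3, 0, 0, -1, 0, 0, 0, 0.3, 0, 0, -1, 0, 0, 0, 0.3, 0, 0.3, -0.5, 0, 0, 0, 0.3, 0.2, 1, 0, 0, 0, 0, 0.3, 0.2, 1, 0, 0, 0, 0, 0.3])

```text
t: 18.75
eef_pos: [0.4671, 0.2476, 0.1795]
tool_rot: [-0.0, 1.0, 0.001, 0.001]
contact_force: [0.8, -0.5, -4.0]
gripper_width: 0.43
grasp_force: 81.9
```

Call:
jog_arm(moves=[0.2, 1, 0, 0, 0, 0, 0.3, 0.2, 1, 0, 0, 0, 0, 0.3, 0.2, 1, 0, 0, 0, 0, 0.3, 0.2, 1, 0, 0, 0, 0, 0.3, 0.2, 1, 0, 0, 0, 0, 0.3, 0.2, 1, 0, 0, 0, 0, 0.3, 0.2, 1, 0, 0, 0, 0, 0.3, 0.2, 1, 0, 0, 0, 0, 0.3])

```text
t: 19.42
eef_pos: [0.4987, 0.0859, 0.1784]
tool_rot: [0.0, 1.0, 0.0, -0.001]
contact_force: [0.2, 0.6, -2.1]
gripper_width: 0.428
grasp_force: 81.8
```

Call:
jog_arm(moves=[0.2, 1, 0, 0, 0, 0, 0.3, 0.2, 1, 0, 0, 0, 0, 0.3, 0.2, 1, 0, 0, 0, 0, 0.3, 0.2, 1, 0, 0, 0, 0, 0.3, 0.2, 1, 0, 0, 0, 0, 0.3, 0.2, 1, 0, 0, 0, 0, 0.3, 0.2, 1, 0, 0, 0, 0, 0.3, 0.2, 1, 0, 0, 0, 0, 0.3])

```text
t: 20.08
eef_pos: [0.5306, -0.0738, 0.1784]
tool_rot: [0.0, 1.0, 0.0, -0.001]
contact_force: [0.7, -0.4, -3.0]
gripper_width: 0.431
grasp_force: 81.8
```

Call:
jog_arm(moves=[0.2, 1, 0, 0, 0, 0, 0.3, 0.2, 1, 0, 0, 0, 0, 0.3, 0, 1, 0, 0, 0, 0, 0.3, 0, 1, 0, 0, 0, 0, 0.3, 0, 1, 0, 0, 0, 0, 0.3, 0, 1, 0, 0, 0, 0, 0.3, 0, 1, 0, 0, 0, 0, 0.3, 0, 1, 0, 0, 0, 0, 0.3])

```text
t: 20.75
eef_pos: [0.5384, -0.2336, 0.1782]
tool_rot: [-0.0, 1.0, 0.0, -0.001]
contact_force: [0.1, 0.3, -1.8]
gripper_width: 0.434
grasp_force: 81.8
```

Call:
jog_arm(moves=[0, 1, 0, 0, 0, 0, 0.3, 0, 0, 0, 0, 0, 0, 0.3, 0, 0, 0.6, 0, 0, 0, 0.3, 0, 0, 1, 0, 0, 0, 0.3, 0, 0, 1, 0, 0, 0, 0.3, 0, 0, 1, 0, 0, 0, 0.3, 0, 0, 0.6, 0, 0, 0, 0.3, 0, 0, 0, 0, 0, 0, 0.3])

```text
t: 21.42
eef_pos: [0.537, -0.2505, 0.0911]
tool_rot: [-0.001, 1.0, 0.001, -0.003]
contact_force: [-0.7, 0.2, -3.2]
gripper_width: 0.426
grasp_force: 81.8
```

Run:
```python
from h import *
need([.540,-.253,.094]);e=get_obs()["eef_pos"]
c=read_camera("side");t=read_camera("top")
print("top spindle stuff: disc fit", fit(t,.456,.291,[(.060,.025)]).round(4),"side",fit(c,.459,.294,[(.060,.025)]).round(4))
im=cv2.resize(c["color"],None,fx=6,fy=6,interpolation=cv2.INTER_CUBIC)
P=lambda p:((proj(c,p)+.5)*6-.5).astype(int)
for z,r in((.008,.034),(0,.034)): cv2.polylines(im,[P(circ(.540,-.253,z,r))],True,(0,255,0),1)
for z,r in((e[2]-.0185,.042),(e[2]-.0025,.042)): cv2.polylines(im,[P(circ(e[0],e[1],z,r))],True,(0,0,255),1)
u,v=P([e[0],e[1],e[2]-.03])[0]
for p in ([.540,-.253,.052],): cv2.circle(im,tuple(int(a) for a in P(p)[0]),3,(0,255,0),-1)
cv2.imwrite("pics/c4.png",im[v-250:v+250,u-250:u+250])
im=cv2.resize(t["color"],None,fx=4,fy=4,interpolation=cv2.INTER_CUBIC)
```

```text
t 21.42 eef [ 0.537  -0.2505  0.0911] units [ 0.15  0.13 -0.14]
top spindle stuff: disc fit [0.4618 0.2972] side [0.4617 0.2934]
```

View pics/c4.png

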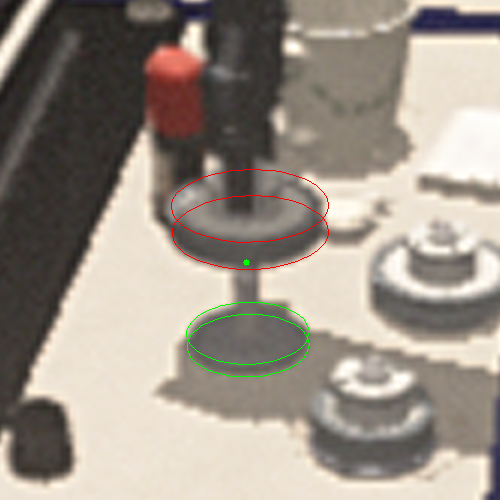

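The wheel outline is centred over the post at about (246,262) in the crop, and the settled command should be within 1 mm. I'll lower it slowly.

Call:
jog_arm(moves=[0, 0, 0, 0, 0, 0, 0.3, 0, 0, 0.4, 0, 0, 0, 0.3, 0, 0, 0.4, 0, 0, 0, 0.3, 0, 0, 0.3, 0, 0, 0, 0.3, 0, 0, 0.3, 0, 0, 0, 0.3, 0, 0, 0.3, 0, 0, 0, 0.3, 0, 0, 0.3, 0, 0, 0, 0.3, 0, 0, 0, 0, 0, 0, 0.3])

```text
t: 22.18
eef_pos: [0.5386, -0.2527, 0.0532]
tool_rot: [-0.0, 1.0, 0.0, -0.001]
contact_force: [-1.2, -2.1, -3.3]
gripper_width: 0.433
grasp_force: 81.8
```

Call:
jog_arm(moves=[0, 0, 0.3, 0, 0, 0, 0.3, 0, 0, 0.3, 0, 0, 0, 0.3, 0, 0, 0.3, 0, 0, 0, 0.3, 0, 0, 0.2, 0, 0, 0, 0.3, 0, 0, 0.1, 0, 0, 0, 0.3, 0, 0, 0, 0, 0, 0, 0.3, 0, 0, 0, 0, 0, 0, 0.3, 0, 0, 0, 0, 0, 0, 0.3])

```text
t: 22.85
eef_pos: [0.5389, -0.2526, 0.0303]
tool_rot: [0.0, 1.0, 0.0, -0.001]
contact_force: [-3.1, -4.9, -6.1]
gripper_width: 0.429
grasp_force: 81.6
```

Call:
jog_arm(moves=[-0.05, 0.08, 0.15, 0, 0, 0, 0.3, 0, 0, 0, 0, 0, 0, 0.3, 0, 0, 0, 0, 0, 0, 0.3, 0, 0, 0, 0, 0, 0, 0.3, 0, 0, 0, 0, 0, 0, 0.3, 0, 0, 0, 0, 0, 0, 0.3, 0, 0, 0, 0, 0, 0, 0.3, 0, 0, 0, 0, 0, 0, 0.3])

```text
t: 23.52
eef_pos: [0.5387, -0.2538, 0.0278]
tool_rot: [-0.0, 1.0, 0.0, 0.0]
contact_force: [-0.0, 0.3, -2.6]
gripper_width: 0.431
grasp_force: 81.9
```

Call:
jog_arm(moves=[0, 0, 0, 0, 0, 0, 0.6, 0, 0, 0, 0, 0, 0, 0.8, 0, 0, 0, 0, 0, 0, 0.8, 0, 0, -0.3, 0, 0, 0, 0.8, 0, 0, -0.7, 0, 0, 0, 0.8, 0, 0, -1, 0, 0, 0, 0.8, 0, 0, -1, 0, 0, 0, 0.8, -0.1, 0.16, 0, 0, 0, 0, 0.8])

```text
t: 24.18
eef_pos: [0.5396, -0.2573, 0.0921]
tool_rot: [0.001, 1.0, 0.001, 0.003]
contact_force: [0.1, -0.1, 0.9]
gripper_width: 0.797
grasp_force: 0.0
```

Call:
jog_arm(moves=[-1, 0.6, 0, 0, 0, 0, 0.8, -1, 0.6, 0, 0, 0, 0, 0.8, -1, 0.6, 0, 0, 0, 0, 0.8, -1, 0.6, 0, 0, 0, 0, 0.8, -1, 0.6, 0, 0, 0, 0, 0.8, 0, 0, 0, 0, 0, 0, 0.8, 0, 0, 0, 0, 0, 0, 0.8, 0, 0, 0, 0, 0, 0, 0.8])

```text
t: 24.85
eef_pos: [0.4371, -0.3171, 0.088]
tool_rot: [0.0, 1.0, 0.0, 0.0]
contact_force: [-0.7, -0.0, -0.2]
gripper_width: 0.801
grasp_force: 0.0
```

Run:
```python
from h import *
need([.4365,-.317,.0275]);e=get_obs()["eef_pos"]
c=read_camera("side")
im=cv2.resize(c["color"],None,fx=6,fy=6,interpolation=cv2.INTER_CUBIC)
P=lambda p:((proj(c,p)+.5)*6-.5).astype(int)
for z,r in((.042,.020),(.024,.042)): cv2.polylines(im,[P(circ(.4365,-.317,z,r))],True,(0,255,0),1)
for s in(-.034,.034):
  for d in(-.011,.011): cv2.circle(im,tuple(int(a) for a in P([e[0]+d,e[1]+s,e[2]+.007])[0]),3,(0,0,255),-1)
u,v=P([.46,-.28,.03])[0]
cv2.imwrite("pics/c5.png",im[v-250:v+250,u-300:u+250])
for n in("side","top"):
  q=read_camera(n);print(n,"spindle disc",fit(q,.459,.2937,[(.060,.025)],.7).round(4),fit(q,.5385,-.254,[(.024,.042)],.7).round(4))
```

```text
t 24.85 eef [ 0.4371 -0.3171  0.088 ] units [-0.03 -0.    3.02]
side spindle disc [0.4616 0.2937] [ 0.5421 -0.2559]
top spindle disc [0.4615 0.2968] [ 0.5338 -0.2473]
```

View pics/c5.png

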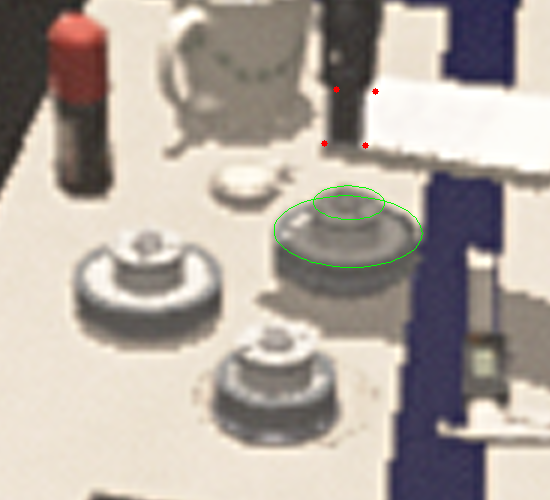

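The plain wheel sits flat on the stand at (148,285) in the crop. The grooved wheel's outline matches the prediction at (348,230). I'll lower and grip.

Call:
jog_arm(moves=[0, 0, 0.5, 0, 0, 0, 0.8, 0, 0, 1, 0, 0, 0, 0.8, 0, 0, 0.8, 0, 0, 0, 0.8, 0, 0, 0.4, 0, 0, 0, 0.8, 0, 0, 0.25, 0, 0, 0, 0.8, 0, 0, 0, 0, 0, 0, 0.8, 0, 0, 0, 0, 0, 0, 0.8, 0, 0, 0, 0, 0, 0, 0.8])

```text
t: 25.67
eef_pos: [0.4372, -0.3175, 0.0293]
tool_rot: [0.0, 1.0, 0.0, 0.001]
contact_force: [0.4, 0.4, 0.2]
gripper_width: 0.8
grasp_force: 0.0
```

Call:
jog_arm(moves=[0, 0, 0, 0, 0, 0, 0.7, 0, 0, 0, 0, 0, 0, 0.55, 0, 0, 0, 0, 0, 0, 0.4, 0, 0, 0, 0, 0, 0, 0.3, 0, 0, 0, 0, 0, 0, 0.3, 0, 0, 0, 0, 0, 0, 0.3, 0, 0, 0, 0, 0, 0, 0.3, 0, 0, 0, 0, 0, 0, 0.3])

```text
t: 26.33
eef_pos: [0.4369, -0.3169, 0.03]
tool_rot: [0.0, 1.0, 0.0, 0.0]
contact_force: [-2.6, 2.8, 11.3]
gripper_width: 0.428
grasp_force: 78.7
```

Call:
jog_arm(moves=[0, 0, -0.5, 0, 0, 0, 0.3, 0, 0, -1, 0, 0, 0, 0.3, 0, 0, -1, 0, 0, 0, 0.3, 0, 0, -1, 0, 0, 0, 0.3, 0, -0.5, -1, 0, 0, 0, 0.3, 0.1, -1, -1, 0, 0, 0, 0.3, 0.1, -1, -1, 0, 0, 0, 0.3, 0.1, -1, -1, 0, 0, 0, 0.3])

```text
t: 27.0
eef_pos: [0.4418, -0.2465, 0.1798]
tool_rot: [-0.0, 1.0, -0.0, -0.0]
contact_force: [0.4, 0.1, -1.9]
gripper_width: 0.429
grasp_force: 81.0
```

Call:
jog_arm(moves=[0.1, -1, 0, 0, 0, 0, 0.3, 0.1, -1, 0, 0, 0, 0, 0.3, 0.1, -1, 0, 0, 0, 0, 0.3, 0.1, -1, 0, 0, 0, 0, 0.3, 0.1, -1, 0, 0, 0, 0, 0.3, 0.1, -1, 0, 0, 0, 0, 0.3, 0.1, -1, 0, 0, 0, 0, 0.3, 0.1, -1, 0, 0, 0, 0, 0.3])

```text
t: 27.67
eef_pos: [0.4579, -0.0864, 0.179]
tool_rot: [0.0, 1.0, 0.0, -0.0]
contact_force: [1.1, -0.6, -2.7]
gripper_width: 0.427
grasp_force: 81.0
```

Call:
jog_arm(moves=[0, -1, 0, 0, 0, 0, 0.3, 0, -1, 0, 0, 0, 0, 0.3, 0, -1, 0, 0, 0, 0, 0.3, 0, -1, 0, 0, 0, 0, 0.3, 0, -1, 0, 0, 0, 0, 0.3, 0, -1, 0, 0, 0, 0, 0.3, 0, -1, 0, 0, 0, 0, 0.3, 0, -1, 0, 0, 0, 0, 0.3])

```text
t: 28.33
eef_pos: [0.4578, 0.0734, 0.179]
tool_rot: [0.0, 1.0, 0.0, -0.0]
contact_force: [0.4, 0.2, -2.3]
gripper_width: 0.43
grasp_force: 81.0
```

Call:
jog_arm(moves=[0, -1, 0, 0, 0, 0, 0.3, 0, -1, 0, 0, 0, 0, 0.3, 0, -1, 0, 0, 0, 0, 0.3, 0, -1, 0, 0, 0, 0, 0.3, 0, -1, 0, 0, 0, 0, 0.3, 0, -1, 0, 0, 0, 0, 0.3, 0, -1, 0, 0, 0, 0, 0.3, 0, -1, 0, 0, 0, 0, 0.3])

```text
t: 29.0
eef_pos: [0.4578, 0.2332, 0.1789]
tool_rot: [0.0, 1.0, 0.0, -0.0]
contact_force: [0.0, 0.7, -3.0]
gripper_width: 0.428
grasp_force: 81.0
```

Call:
jog_arm(moves=[0, -1, 0, 0, 0, 0, 0.3, 0, -1, 0, 0, 0, 0, 0.3, 0, -1, 0, 0, 0, 0, 0.3, 0, 0, 0, 0, 0, 0, 0.3, 0, 0, 0, 0, 0, 0, 0.3, 0, 0, 0, 0, 0, 0, 0.3, 0, 0, 0, 0, 0, 0, 0.3, 0, 0, 0, 0, 0, 0, 0.3])

```text
t: 29.67
eef_pos: [0.4584, 0.2914, 0.1786]
tool_rot: [0.0, 1.0, -0.001, 0.0]
contact_force: [0.1, 0.3, -2.7]
gripper_width: 0.425
grasp_force: 81.1
```

Run:
```python
from h import *
need([.4593,.2937,.17]);e=get_obs()["eef_pos"]
c=read_camera("side")
im=cv2.resize(c["color"],None,fx=5,fy=5,interpolation=cv2.INTER_CUBIC)
P=lambda p:((proj(c,p)+.5)*5-.5).astype(int)
for z,r in((e[2]-.022,.042),(e[2]-.006,.042)): cv2.polylines(im,[P(circ(*e[:2],z,r))],True,(0,0,255),1)
for z,r in((.136,.003),(.060,.025),(.1,.008)): cv2.polylines(im,[P(circ(.4593,.2937,z,r))],True,(0,255,0),1)
u,v=P([*e[:2],.13])[0]
cv2.imwrite("pics/c6.png",im[v-250:v+250,u-250:u+250])
```

```text
t 29.67 eef [0.4584 0.2914 0.1786] units [ 0.04 -0.11  0.43]
```

View pics/c6.png

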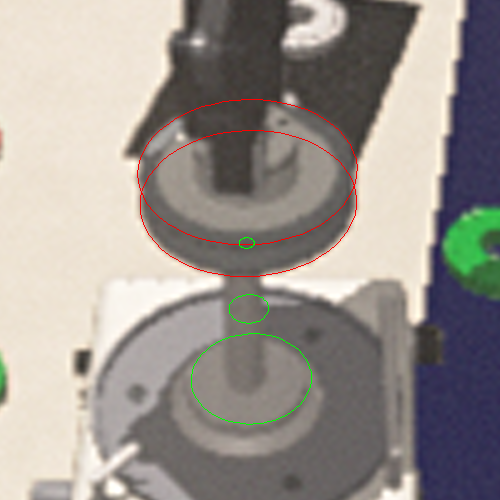

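Call:
jog_arm(moves=[0.1, -0.12, 0, 0, 0, 0, 0.3, 0, 0, 0.4, 0, 0, 0, 0.3, 0, 0, 0.4, 0, 0, 0, 0.3, 0, 0, 0.3, 0, 0, 0, 0.3, 0, 0, 0.3, 0, 0, 0, 0.3, 0, 0, 0.3, 0, 0, 0, 0.3, 0, 0, 0.3, 0, 0, 0, 0.3, 0, 0, 0, 0, 0, 0, 0.3])

```text
t: 30.38
eef_pos: [0.4595, 0.2946, 0.1372]
tool_rot: [0.001, 1.0, 0.0, -0.001]
contact_force: [-0.9, -0.5, -2.2]
gripper_width: 0.424
grasp_force: 81.0
```

Call:
jog_arm(moves=[0, 0, 0.4, 0, 0, 0, 0.3, 0, 0, 0.5, 0, 0, 0, 0.3, 0, 0, 0.5, 0, 0, 0, 0.3, 0, 0, 0.5, 0, 0, 0, 0.3, 0, 0, 0.3, 0, 0, 0, 0.3, 0, 0, 0.2, 0, 0, 0, 0.3, 0, 0, 0, 0, 0, 0, 0.3, 0, 0, 0, 0, 0, 0, 0.3])

```text
t: 31.05
eef_pos: [0.4602, 0.2953, 0.0906]
tool_rot: [0.0, 1.0, 0.0, -0.0]
contact_force: [-0.3, 0.3, -3.4]
gripper_width: 0.426
grasp_force: 81.0
```

Call:
jog_arm(moves=[0, 0, 0.2, 0, 0, 0, 0.3, 0, 0, 0.15, 0, 0, 0, 0.3, 0, 0, 0, 0, 0, 0, 0.3, 0, 0, 0, 0, 0, 0, 0.3, 0, 0, 0, 0, 0, 0, 0.3, 0, 0, 0, 0, 0, 0, 0.3, 0, 0, 0, 0, 0, 0, 0.3, 0, 0, 0, 0, 0, 0, 0.3])

```text
t: 31.72
eef_pos: [0.4602, 0.2952, 0.0838]
tool_rot: [-0.0, 1.0, 0.0, 0.0]
contact_force: [0.2, 0.3, -3.0]
gripper_width: 0.429
grasp_force: 81.1
```

Call:
jog_arm(moves=[0, 0, 0.05, 0, 0, 0, 0.3, 0, 0, 0, 0, 0, 0, 0.3, 0, 0, 0, 0, 0, 0, 0.6, 0, 0, 0, 0, 0, 0, 0.85, 0, 0, 0, 0, 0, 0, 0.85, 0, 0, -0.3, 0, 0, 0, 0.85, 0, 0, -0.9, 0, 0, 0, 0.85, 0, 0, -1, 0, 0, 0, 0.85])

```text
t: 32.38
eef_pos: [0.4595, 0.2948, 0.1268]
tool_rot: [0.0, 1.0, 0.0, -0.001]
contact_force: [0.0, -0.3, 0.7]
gripper_width: 0.844
grasp_force: 0.0
```

Call:
jog_arm(moves=[0, 0, -1, 0, 0, 0, 0.85, 0, 0, -1, 0, 0, 0, 0.85, 0.25, 0.8, 0, 0, 0, 0, 0.85, 0.25, 1, 0, 0, 0, 0, 0.85, 0.25, 1, 0, 0, 0, 0, 0.85, 0.25, 1, 0, 0, 0, 0, 0.85, 0.25, 1, 0, 0, 0, 0, 0.85, 0, 1, 0, 0, 0, 0, 0.85])

```text
t: 33.05
eef_pos: [0.4863, 0.1783, 0.1675]
tool_rot: [-0.0, 1.0, 0.0, 0.001]
contact_force: [0.8, -1.0, -0.4]
gripper_width: 0.845
grasp_force: 0.0
```

Call:
jog_arm(moves=[0, 1, 0, 0, 0, 0, 0.85, 0, 1, 0, 0, 0, 0, 0.85, 0, 1, 0, 0, 0, 0, 0.85, 0, 1, 0, 0, 0, 0, 0.85, 0, 1, 0, 0, 0, 0, 0.85, 0, 1, 0, 0, 0, 0, 0.85, 0, 1, 0, 0, 0, 0, 0.85, 0, 1, 0.2, 0, 0, 0, 0.85])

```text
t: 33.72
eef_pos: [0.486, 0.0184, 0.1639]
tool_rot: [-0.0, 1.0, 0.0, 0.001]
contact_force: [0.7, -0.6, 0.3]
gripper_width: 0.849
grasp_force: 0.0
```

Call:
jog_arm(moves=[0, 1, 0.5, 0, 0, 0, 0.85, 0, 1, 1, 0, 0, 0, 0.85, 0, 0, 1, 0, 0, 0, 0.85, 0, 0, 1, 0, 0, 0, 0.85, 0, 0, 1, 0, 0, 0, 0.85, 0, 0, 1, 0, 0, 0, 0.85, 0, 0, 1, 0, 0, 0, 0.85, 0, 0, 0.5, 0, 0, 0, 0.85])

```text
t: 34.38
eef_pos: [0.4847, -0.0208, 0.0213]
tool_rot: [-0.0, 1.0, 0.0, -0.001]
contact_force: [-0.8, -1.1, -0.8]
gripper_width: 0.848
grasp_force: 0.0
```

Run:
```python
from h import *
need([.4853,-.0203,.0045])
c=read_camera("side")
cv2.imwrite("pics/c7.png",cv2.resize(c["color"][150:310,190:350],None,fx=3.7,fy=3.7,interpolation=cv2.INTER_CUBIC))
```

```text
t 34.38 eef [ 0.4847 -0.0208  0.0213] units [ 0.03 -0.02  0.84]
```

View pics/c7.png

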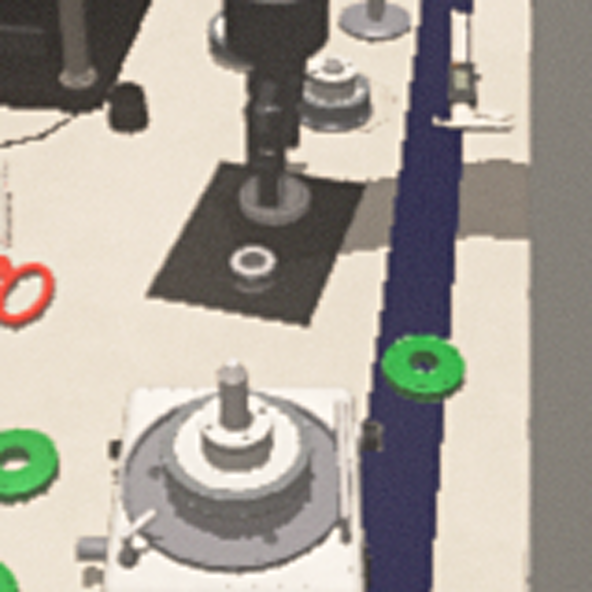

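The grooved wheel sits level on the edger and the empty stand is visible at top right. I've used all 14 views, so I'll go by numbers from here. Gripping the flange.

Call:
jog_arm(moves=[0, 0, 0.4, 0, 0, 0, 0.85, 0, 0, 0.4, 0, 0, 0, 0.85, 0, 0, 0.1, 0, 0, 0, 0.85, 0, 0, 0, 0, 0, 0, 0.85, 0, 0, 0, 0, 0, 0, 0.7, 0, 0, 0, 0, 0, 0, 0.5, 0, 0, 0, 0, 0, 0, 0.5, 0, 0, 0, 0, 0, 0, 0.5], grip_force=50)

```text
t: 35.1
eef_pos: [0.4859, -0.0208, 0.0059]
tool_rot: [0.0, 1.0, 0.0, 0.001]
contact_force: [-3.6, 0.6, 9.8]
gripper_width: 0.593
grasp_force: 50.1
```

Call:
jog_arm(moves=[0, 0, 0, 0, 0, 0, 0.5, 0, 0, 0, 0, 0, 0, 0.5, 0, 0, 0, 0, 0, 0, 0.5, 0, 0, 0, 0, 0, 0, 0.5, 0, 0, -0.3, 0, 0, 0, 0.5, 0, 0, -0.7, 0, 0, 0, 0.5, 0, 0, -1, 0, 0, 0, 0.5, 0, 0, -1, 0, 0, 0, 0.5])

```text
t: 35.77
eef_pos: [0.4849, -0.0208, 0.0656]
tool_rot: [-0.0, 1.0, 0.0, -0.0]
contact_force: [0.6, 0.0, -1.0]
gripper_width: 0.597
grasp_force: 52.2
```

Call:
jog_arm(moves=[0, 0, -1, 0, 0, 0, 0.5, 0, -0.7, -1, 0, 0, 0, 0.5, -0.3, -1, -1, 0, 0, 0, 0.5, -0.3, -1, -1, 0, 0, 0, 0.5, -0.3, -1, -1, 0, 0, 0, 0.5, -0.37, -1, 0, 0, 0, 0, 0.5, 0, -1, 0, 0, 0, 0, 0.5, 0, -1, 0, 0, 0, 0, 0.5])

```text
t: 36.43
eef_pos: [0.4595, 0.1139, 0.1657]
tool_rot: [0.0, 1.0, 0.0, 0.001]
contact_force: [0.9, -0.6, -1.8]
gripper_width: 0.596
grasp_force: 52.3
```

Call:
jog_arm(moves=[0, -1, 0, 0, 0, 0, 0.5, 0, -1, 0, 0, 0, 0, 0.5, 0, -1, 0, 0, 0, 0, 0.5, 0, -1, 0, 0, 0, 0, 0.5, 0, -1, 0, 0, 0, 0, 0.5, 0, -1, 0, 0, 0, 0, 0.5, 0, -1, 0, 0, 0, 0, 0.5, 0, -1, 0, 0, 0, 0, 0.5])

```text
t: 37.1
eef_pos: [0.4595, 0.2739, 0.1651]
tool_rot: [0.0, 1.0, 0.0, 0.0]
contact_force: [0.6, 0.5, -2.3]
gripper_width: 0.597
grasp_force: 52.3
```

Call:
jog_arm(moves=[0, -1, 0, 0, 0, 0, 0.5, 0, 0, 0, 0, 0, 0, 0.5, 0, 0, 0, 0, 0, 0, 0.5, 0, 0, 0, 0, 0, 0, 0.5, 0, 0, 0, 0, 0, 0, 0.5, 0, 0, 0, 0, 0, 0, 0.5, 0, 0, 0, 0, 0, 0, 0.5, 0, 0, 0, 0, 0, 0, 0.5])

```text
t: 37.77
eef_pos: [0.46, 0.2926, 0.1648]
tool_rot: [0.0, 1.0, -0.0, 0.0]
contact_force: [0.3, -0.3, -2.3]
gripper_width: 0.595
grasp_force: 52.3
```

Call:
jog_arm(moves=[0, 0, 0.4, 0, 0, 0, 0.5, 0, 0, 0.5, 0, 0, 0, 0.5, 0, 0, 0.4, 0, 0, 0, 0.5, 0, 0, 0.3, 0, 0, 0, 0.5, 0, 0, 0.3, 0, 0, 0, 0.5, 0, 0, 0.3, 0, 0, 0, 0.5, 0, 0, 0.15, 0, 0, 0, 0.5, 0, 0, 0, 0, 0, 0, 0.5])

```text
t: 38.43
eef_pos: [0.4594, 0.2931, 0.1168]
tool_rot: [0.0, 1.0, 0.0, -0.001]
contact_force: [0.8, -0.9, -1.1]
gripper_width: 0.597
grasp_force: 52.3
```

Past the cone with no force. Lowering to the hub (TCP ≈ .097).

Call:
jog_arm(moves=[0, 0, 0.3, 0, 0, 0, 0.5, 0, 0, 0.3, 0, 0, 0, 0.5, 0, 0, 0.2, 0, 0, 0, 0.5, 0, 0, 0.15, 0, 0, 0, 0.5, 0, 0, 0, 0, 0, 0, 0.5, 0, 0, 0, 0, 0, 0, 0.5, 0, 0, 0, 0, 0, 0, 0.5, 0, 0, 0, 0, 0, 0, 0.5])

```text
t: 39.1
eef_pos: [0.4599, 0.2932, 0.0989]
tool_rot: [-0.0, 1.0, 0.0, 0.0]
contact_force: [0.7, -0.1, -0.9]
gripper_width: 0.596
grasp_force: 52.3
```

Call:
jog_arm(moves=[0, 0, 0.05, 0, 0, 0, 0.5, 0, 0, 0.05, 0, 0, 0, 0.5, 0, 0, 0, 0, 0, 0, 0.5, 0, 0, 0, 0, 0, 0, 0.5, 0, 0, 0, 0, 0, 0, 0.5, 0, 0, 0, 0, 0, 0, 0.5, 0, 0, 0, 0, 0, 0, 0.5, 0, 0, 0, 0, 0, 0, 0.5])

```text
t: 39.77
eef_pos: [0.46, 0.2933, 0.097]
tool_rot: [-0.0, 1.0, 0.0, 0.0]
contact_force: [-1.7, -1.6, 5.5]
gripper_width: 0.594
grasp_force: 53.0
```

Call:
jog_arm(moves=[0, 0, 0, 0, 0, 0, 0.7, 0, 0, 0, 0, 0, 0, 0.85, 0, 0, 0, 0, 0, 0, 0.85, 0, 0, 0, 0, 0, 0, 0.85, 0, 0, -0.5, 0, 0, 0, 0.85, 0, 0, -1, 0, 0, 0, 0.85, 0, 0, -1, 0, 0, 0, 0.85, 0, 0, -1, 0, 0, 0, 0.85])

```text
t: 40.43
eef_pos: [0.4595, 0.2933, 0.168]
tool_rot: [-0.0, 1.0, 0.0, -0.0]
contact_force: [1.3, 0.6, 0.4]
gripper_width: 0.85
grasp_force: 0.0
```

Call:
jog_arm(moves=[0, 0.2, 0, 0, 0, 0, 0.7, 0.3, 1, 0, 0, 0, 0, 0.7, 0.3, 1, 0, 0, 0, 0, 0.7, 0.3, 1, 0, 0, 0, 0, 0.7, 0.37, 1, 0, 0, 0, 0, 0.7, 0, 1, 0, 0, 0, 0, 0.7, 0, 1, 0, 0, 0, 0, 0.7, 0, 1, 0, 0, 0, 0, 0.7])

```text
t: 41.1
eef_pos: [0.4851, 0.148, 0.1668]
tool_rot: [0.0, 1.0, 0.0, -0.0]
contact_force: [0.5, 0.0, -0.4]
gripper_width: 0.702
grasp_force: 0.0
```

Call:
jog_arm(moves=[0, 1, 0, 0, 0, 0, 0.7, 0, 1, 0, 0, 0, 0, 0.7, 0, 1, 0.5, 0, 0, 0, 0.7, 0, 1, 1, 0, 0, 0, 0.7, 0, 0, 1, 0, 0, 0, 0.7, 0, 0, 1, 0, 0, 0, 0.7, 0, 0, 1, 0, 0, 0, 0.7, 0, 0, 1, 0, 0, 0, 0.7])

```text
t: 41.77
eef_pos: [0.4853, 0.0689, 0.056]
tool_rot: [-0.0, 1.0, 0.0, 0.0]
contact_force: [0.3, 0.6, -0.4]
gripper_width: 0.701
grasp_force: 0.0
```

Call:
jog_arm(moves=[0, 0, 1, 0, 0, 0, 0.7, 0, 0, 0.7, 0, 0, 0, 0.7, 0, 0, 0.3, 0, 0, 0, 0.7, 0, 0, 0, 0, 0, 0, 0.7, 0, 0, 0, 0, 0, 0, 0.7, 0, 0, 0, 0, 0, 0, 0.7, 0, 0, 0, 0, 0, 0, 0.7, 0, 0, 0, 0, 0, 0, 0.7])

```text
t: 42.43
eef_pos: [0.4859, 0.0692, 0.0175]
tool_rot: [-0.0, 1.0, 0.0, 0.001]
contact_force: [0.2, -0.1, -0.1]
gripper_width: 0.702
grasp_force: 0.0
```

Run:
```python
from h import *
need([.4853,.0697,.0055]);c=read_camera("side")
for f in ((.106,.027),(.076,.042)): print(fit(c,.46,.2945,[f]).round(4))
```

```text
t 42.43 eef [0.4859 0.0692 0.0175] units [-0.03 -0.02  0.6 ]
[0.4616 0.2952]
[0.468  0.2929]
```

Call:
jog_arm(moves=[-0.03, 0, 0.4, 0, 0, 0, 0.7, 0, 0, 0.17, 0, 0, 0, 0.7, 0, 0, 0, 0, 0, 0, 0.5, 0, 0, 0, 0, 0, 0, 0.3, 0, 0, 0, 0, 0, 0, 0.2, 0, 0, 0, 0, 0, 0, 0.2, 0, 0, 0, 0, 0, 0, 0.2, 0, 0, 0, 0, 0, 0, 0.2], grip_force=30)

```text
t: 43.15
eef_pos: [0.4847, 0.0692, 0.0053]
tool_rot: [0.0, 1.0, 0.0, 0.0]
contact_force: [-0.0, 0.5, -1.4]
gripper_width: 0.347
grasp_force: 29.9
```

Call:
jog_arm(moves=[0, 0, 0, 0, 0, 0, 0.2, 0, 0, 0, 0, 0, 0, 0.2, 0, 0, 0, 0, 0, 0, 0.2, 0, 0, -0.4, 0, 0, 0, 0.2, 0, 0, -1, 0, 0, 0, 0.2, 0, 0, -1, 0, 0, 0, 0.2, 0, 0, -1, 0, 0, 0, 0.2, 0, 0, -1, 0, 0, 0, 0.2])

```text
t: 43.82
eef_pos: [0.4845, 0.0693, 0.0947]
tool_rot: [-0.0, 1.0, 0.0, -0.0]
contact_force: [0.1, -0.1, -0.4]
gripper_width: 0.351
grasp_force: 29.8
```

Call:
jog_arm(moves=[0, 0, -1, 0, 0, 0, 0.2, 0, -0.2, -1, 0, 0, 0, 0.2, -0.3, -1, -1, 0, 0, 0, 0.2, -0.3, -1, -0.7, 0, 0, 0, 0.2, -0.3, -1, 0, 0, 0, 0, 0.2, -0.3, -1, 0, 0, 0, 0, 0.2, 0, -1, 0, 0, 0, 0, 0.2, 0, -1, 0, 0, 0, 0, 0.2])

```text
t: 44.48
eef_pos: [0.46, 0.194, 0.1681]
tool_rot: [0.0, 1.0, 0.0, 0.0]
contact_force: [1.4, 0.2, -0.1]
gripper_width: 0.352
grasp_force: 29.9
```

Call:
jog_arm(moves=[0, -1, 0, 0, 0, 0, 0.2, 0, -1, 0, 0, 0, 0, 0.2, 0, -1, 0, 0, 0, 0, 0.2, 0, -1, 0, 0, 0, 0, 0.2, 0, -1, 0, 0, 0, 0, 0.2, 0, 0, 0, 0, 0, 0, 0.2, 0, 0, 0, 0, 0, 0, 0.2, 0, 0, 0, 0, 0, 0, 0.2])

```text
t: 45.15
eef_pos: [0.4605, 0.2923, 0.1674]
tool_rot: [0.0, 1.0, 0.0, -0.0]
contact_force: [-0.5, -0.7, -1.6]
gripper_width: 0.349
grasp_force: 29.9
```

Call:
jog_arm(moves=[0, 0, 0, 0, 0, 0, 0.2, 0, 0, 0, 0, 0, 0, 0.2, 0, 0, 0, 0, 0, 0, 0.2, 0, 0, 0.3, 0, 0, 0, 0.2, 0, 0, 0.4, 0, 0, 0, 0.2, 0, 0, 0.3, 0, 0, 0, 0.2, 0, 0, 0, 0, 0, 0, 0.2, 0, 0, 0, 0, 0, 0, 0.2])

```text
t: 45.82
eef_pos: [0.4601, 0.2929, 0.1465]
tool_rot: [0.0, 1.0, 0.0, -0.001]
contact_force: [-0.2, -0.8, -0.6]
gripper_width: 0.356
grasp_force: 29.9
```

Call:
jog_arm(moves=[0, -0.03, 0.3, 0, 0, 0, 0.2, 0, 0, 0.3, 0, 0, 0, 0.2, 0, 0, 0.3, 0, 0, 0, 0.2, 0, 0, 0.3, 0, 0, 0, 0.2, 0, 0, 0.3, 0, 0, 0, 0.2, 0, 0, 0.2, 0, 0, 0, 0.2, 0, 0, 0, 0, 0, 0, 0.2, 0, 0, 0, 0, 0, 0, 0.2])

```text
t: 46.48
eef_pos: [0.4587, 0.2941, 0.1121]
tool_rot: [0.0, 1.0, 0.001, -0.002]
contact_force: [-6.0, 3.7, -3.9]
gripper_width: 0.35
grasp_force: 30.0
```

Call:
jog_arm(moves=[0, 0, 0.1, 0, 0, 0, 0.2, 0, 0, 0, 0, 0, 0, 0.2, 0, 0, 0, 0, 0, 0, 0.2, 0, 0, 0, 0, 0, 0, 0.2, 0, 0, 0, 0, 0, 0, 0.2, 0, 0, 0, 0, 0, 0, 0.2, 0, 0, 0, 0, 0, 0, 0.2, 0, 0, 0, 0, 0, 0, 0.2])

```text
t: 47.15
eef_pos: [0.4587, 0.2943, 0.1106]
tool_rot: [0.0, 1.0, 0.001, -0.001]
contact_force: [-6.5, 1.7, -0.9]
gripper_width: 0.352
grasp_force: 30.2
```

Call:
jog_arm(moves=[-0.06, 0, 0.05, 0, 0, 0, 0.2, 0, 0, 0.05, 0, 0, 0, 0.2, 0, 0, 0, 0, 0, 0, 0.2, 0, 0, 0, 0, 0, 0, 0.2, 0, 0, 0, 0, 0, 0, 0.2, 0, 0, 0, 0, 0, 0, 0.2, 0, 0, 0, 0, 0, 0, 0.2, 0, 0, 0, 0, 0, 0, 0.2])

```text
t: 47.82
eef_pos: [0.4587, 0.2942, 0.1091]
tool_rot: [-0.0, 1.0, 0.001, -0.0]
contact_force: [-4.8, 2.2, -0.1]
gripper_width: 0.35
grasp_force: 30.4
```

Call:
jog_arm(moves=[0, 0, 0.03, 0, 0, 0, 0.2, 0, 0, 0, 0, 0, 0, 0.4, 0, 0, 0, 0, 0, 0, 0.7, 0, 0, 0, 0, 0, 0, 0.7, 0, 0, 0, 0, 0, 0, 0.7, 0, 0, -0.5, 0, 0, 0, 0.7, 0, 0, -1, 0, 0, 0, 0.7, 0, 0, -1, 0, 0, 0, 0.7])

```text
t: 48.48
eef_pos: [0.4591, 0.2935, 0.1594]
tool_rot: [0.0, 1.0, 0.0, -0.001]
contact_force: [-0.2, 0.4, 0.6]
gripper_width: 0.705
grasp_force: 0.0
```

Call:
jog_arm(moves=[0, 0, -1, 0, 0, 0, 0.7, 0, 1, -0.5, 0, 0, 0, 0.7, 0, 1, 0, 0, 0, 0, 0.7, 0, 1, 0, 0, 0, 0, 0.7, 0, 1, 0, 0, 0, 0, 0.7, 0, 1, 0, 0, 0, 0, 0.7, 0, 1, 0, 0, 0, 0, 0.7, 0, 1, 0, 0, 0, 0, 0.7])

```text
t: 49.15
eef_pos: [0.4597, 0.1528, 0.1896]
tool_rot: [-0.0, 1.0, 0.0, 0.001]
contact_force: [0.1, 0.3, -0.1]
gripper_width: 0.701
grasp_force: 0.0
```

Call:
jog_arm(moves=[0, 1, 0, 0, 0, 0, 0.7, 0, 1, 0, 0, 0, 0, 0.7, 0, 1, 0, 0, 0, 0, 0.7, 0, 0, 0, 0, 0, 0, 0.7, 0, 0, 0, 0, 0, 0, 0.7, 0, 0, 0, 0, 0, 0, 0.7, 0, 0, 0, 0, 0, 0, 0.7, 0, 0, 0, 0, 0, 0, 0.7])

```text
t: 49.82
eef_pos: [0.4595, 0.0949, 0.1889]
tool_rot: [-0.0, 1.0, 0.001, 0.0]
contact_force: [0.4, 0.2, 0.2]
gripper_width: 0.699
grasp_force: 0.0
```

Run:
```python
from h import *
o=get_obs();print(o["t"],o["eef_pos"],o["contact_force"])
c=read_camera("side");old=cv2.imread("pics/side0.png")
# seated stack should look as at the start: compare with first picture, and find best vertical shift of the collar patch
p=proj(c,[.46,.294,.115])[0].astype(int);u,v=p;print(p)
T=old[v-22:v+10,u-16:u+16]
m=cv2.matchTemplate(c["color"][v-40:v+30,u-34:u+34],T,cv2.TM_CCOEFF_NORMED);_,s,_,l=cv2.minMaxLoc(m);print("shift",l[0]-18,l[1]-18,"score",s)
for n,f in(("collar",(.124,.016)),("flange",(.106,.027))):print(n,fit(c,.459,.294,[f]).round(4))
```

```text
49.8167 [0.45951813 0.09493801 0.18893333] [0.37663413 0.22694352 0.24126199]
[253 255]
shift -1 0 score 0.6938502192497253
collar [0.4602 0.3093]
flange [0.4606 0.2947]
```

The stack sits where it was at the start: the vertical shift is 0 px, and the flange and collar fits match the first ones within the play. Handing in.

```bash
python3 -c "
from station import *
print(hand_in())"
```

```text
the job is handed in; nothing more can be done
None
```

I completed the changeover and handed the job in at about 50 s of the 102 s limit, but hand-in returned no verdict, and with my 14 pictures used up I checked the final flange and collar seating only by numeric image fits and contact forces.

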